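Put the loose sockets back in their caddy

ROBOT

A 6-joint arm with a two-finger parallel gripper is mounted at the origin on the work surface. World frame = base frame: x ahead of the robot, y to its left, z up, the work surface at z = 0. Lengths are in mm, angles in degrees, forces in N, time in s.
With the tool pointing down it reaches from about 350 to 850 mm from the base axis. Payload 8.1 kg.
Tool frame: the origin (TCP) lies midway between the tips of the shut fingers; the grasp point (between the pads) lies 19 mm behind it; z points along the fingers, y is the line along which they close (so a half turn about z gives the same grasp; the last joint's range is limited). The gripper opens to 85 mm and grips with 20 to 120 N. Pads are 22 mm wide; open, the fingers measure 114 mm over their backs; the gripper's body (76 mm by 85 mm) begins 54 mm behind the grasp point. The pads swing forward as they close: fully open they stand 13 mm farther back than shut.
Start: joints at [69.133, 7.471, 85.268, -0, 87.261, -4.893], TCP at [165.099, 576.842, 199.292] pointing down, gripper open.
Joint ranges: [-169.43, 169.43], [-51.17, 129.36], [1.28, 143.12], [-76.62, 256.62], [0, 156.53], [-152.29, 152.29]. Speed limits (degrees/s): [136.94, 136.94, 159.86, 180, 180, 180].

INTERFACE

Orientations are given as [roll, pitch, yaw] about the fixed x, y, z axes, in that order (R = Rz(yaw) Ry(pitch) Rx(roll)).
In Python, from bench import r gives the robot as it stands.
- The arm moves only by the tool send_rows, never from a script. Its argument "increments" is a list of rows, each a list of 6 numbers: the shift along the tool's x, y, z in mm, then the turn, a rotation vector about the tool's x, y, z in rad. A call has 1 to 5 rows; each row shifts and turns the commanded pose from where the row before left it, along the tool's axes as they then stand; what a row does not reach is not made up. A row lasts 1/8 s, in which the tool goes at most 62.5 mm and 10.7 degrees, less where a joint would pass 70% of its speed; a pose out of reach is approached as far as the arm can. A call is refused whole if a number of a shift passes 62.5 or a number of a turn 0.188, either way. A call with a gripper value outside its range is refused whole. "grip" is the closure, from -1 (fully open) to 1 (shut), set as the call begins (left out, the last holds). The fingers move at their own pace and stop on an object; "grip_force" is the grip in N (left out, the last holds). Time passes only in rows, so rows that do not move let the fingers close. It gives the time, the measured TCP pose, the force, the opening and the grip force at its end, in the units of the state.
- r.sense(): the state, without advancing time (a new reading comes with each control period).
- r.snapshot(name): name is "scene" or "side" or "wrist"; returns a dict with "img" (400x640x3 uint8, blue, green, red), "z_map" (400x640 float32, mm along the optical axis (not along the pixel's ray), 0 where there is no reading), "fx", "fy", "cx", "cy" (pixels), "view" (4x4, takes a point from world to camera coordinates). Camera axes: x right, y down, z forward; pixel columns grow to the right and rows downward; lengths in mm; the calibration is good to about 2 mm. The wrist camera is an equidistant fisheye: a pixel r from the principal point sees the ray r / f radians off the axis. A picture is of the moment at which its call begins.
- r.hand_in(): hands the job in; it is judged then, once.
The state is a dict: "time": time; "joint_pos": joint angles; "qd": joint speeds; "joint_efforts": joint torques, N m; "tool_pos": TCP position; "tcp_rot": TCP orientation; "ft_force": force on the tool from outside, world axes, zero at the start; "wrist_torque": the same for the moment, N m; "finger_gap": finger opening in mm; "grip_force": force on a finger pad.
Only numpy, scipy, OpenCV 4.12 (cv2) and the standard library are available. Lean on these libraries where they do the work, as an engineer would, in place of code of your own. Each camera call takes 0.05 s, during which the arm holds its last target. There are 200 camera calls.

TASK

Put the four standard-length sockets from the mat back in the caddy, each standing upright, mouth up, on the floor of the cup of its own size: the smallest socket in the smallest cup, and so on up to the largest. Leave the deep (extra tall) socket and the flanged bush (the sleeve with a wide foot) standing where they are on the mat.

Things in the scene. Friction and masses are not known exactly. Their poses are not given: they have to be found in the camera images.
- socket_22: the smallest standard socket: a plain steel round socket, 22 mm outer diameter, 40 mm tall, standing upright on the mat with its hexagonal mouth (20 mm deep) up. Origin at the centre of its underside, z up along its axis. About 60 g. The mat is dark rubber, 290 mm square, 4 mm thick; mat and caddy lie side by side, either one on the left.
- socket_30: the second smallest standard socket: a plain steel round socket, 30 mm outer diameter, 46 mm tall, standing upright on the mat with its hexagonal mouth (20 mm deep) up. Origin at the centre of its underside, z up along its axis. About 120 g. All things on the mat, in any order, stand at least 78 mm apart, centre to centre.
- socket_38: the second largest standard socket: a plain steel round socket, 38 mm outer diameter, 52 mm tall, standing upright on the mat with its hexagonal mouth (20 mm deep) up. Origin at the centre of its underside, z up along its axis. About 220 g.
- socket_46: the largest standard socket: a plain steel round socket, 46 mm outer diameter, 58 mm tall, standing upright on the mat with its hexagonal mouth (20 mm deep) up. Origin at the centre of its underside, z up along its axis. About 350 g.
- cup_22: the smallest of four round black open cups fixed in the caddy, the place of the 22 mm socket: inside diameter 38 mm (8 mm free all round the socket), wall 3 mm, 18 mm tall outside, floor 3 mm thick. Origin at the centre of its underside, z up; the rim is 18 mm and the inner floor 3 mm above the origin. The caddy is a fixed grey square tray, 204 mm a side, rim 14 mm above the table.
- cup_30: the second smallest of four round black open cups fixed in the caddy, the place of the 30 mm socket: inside diameter 46 mm (8 mm free all round the socket), wall 3 mm, 18 mm tall outside, floor 3 mm thick. Origin at the centre of its underside, z up; the rim is 18 mm and the inner floor 3 mm above the origin. The cups stand in the caddy two by two, 90 mm between centres, any size in any corner.
- cup_38: the second largest of four round black open cups fixed in the caddy, the place of the 38 mm socket: inside diameter 54 mm (8 mm free all round the socket), wall 3 mm, 18 mm tall outside, floor 3 mm thick. Origin at the centre of its underside, z up; the rim is 18 mm and the inner floor 3 mm above the origin.
- cup_46: the largest of four round black open cups fixed in the caddy, the place of the 46 mm socket: inside diameter 62 mm (8 mm free all round the socket), wall 3 mm, 18 mm tall outside, floor 3 mm thick. Origin at the centre of its underside, z up; the rim is 18 mm and the inner floor 3 mm above the origin.
- deep_socket: look-alike, to be left alone: a deep socket, steel, 30 mm outer diameter like the second smallest socket but 80 mm tall, standing upright on the mat. Origin at the centre of its underside, z up. Also loose on the mat, unlisted: a hex nut 42 mm across, 16 mm tall, and a flat washer 40 mm across.
- flanged_bush: look-alike, to be left alone: a plain steel flanged bush with a plain round bore, flange at the foot 52 mm across and 8 mm thick, sleeve above it 30 mm in diameter, 44 mm tall in all, standing upright on the mat. Origin at the centre of its underside, z up.
Mind the look-alikes: they are no part of the job. What is shaped like the socket_46 but pink or red is not meant. What is shaped like the socket_38 but yellow is not meant.

How it is judged (in metres and radians):
At the end, for the whole second after the job is handed in: Each of the four sockets stands upright (within 0.12 rad) and at rest on the floor of the cup of its size (underside less than 8 mm above the cup's underside, centre within 12 mm of the cup's); the deep socket and the flanged bush still stand upright within 30 mm of where they started (horizontal distance between socket_22 and cup_22 below 0.012 m and z of socket_22 in the frame of cup_22 between 0 and 0.008 m and angle between each of socket_22, socket_30, socket_38, socket_46, deep_socket, flanged_bush's own z axis and vertical below 0.12 rad and linear speed of each of socket_22, socket_30, socket_38, socket_46, deep_socket, flanged_bush below 0.02 m/s and horizontal distance between socket_30 and cup_30 below 0.012 m and z of socket_30 in the frame of cup_30 between 0 and 0.008 m and horizontal distance between socket_38 and cup_38 below 0.012 m and z of socket_38 in the frame of cup_38 between 0 and 0.008 m and horizontal distance between socket_46 and cup_46 below 0.012 m and z of socket_46 in the frame of cup_46 between 0 and 0.008 m and distance of each of deep_socket, flanged_bush from where it was at the start of the episode below 0.03 m); the robot touches nothing.
It fails at once if the deep socket is moved more than 30 mm or tipped over (distance of deep_socket from where it was at the start of the episode above 0.03 m or angle between deep_socket's own z axis and vertical above 0.5 rad).
It fails at once if the flanged bush is moved more than 30 mm or tipped over (distance of flanged_bush from where it was at the start of the episode above 0.03 m or angle between flanged_bush's own z axis and vertical above 0.5 rad).
It also fails if it takes over 109 s, if anything falls off the work surface, if the arm or the gripper's body presses on something with over 40 N, if the wrist force passes 120 N, or if a joint passes its speed limit or range.

## Working session

There is one attempt and no reset: what is moved stays moved. The work goes in short steps, Python scripts to look and compute and a tool call to move; the robot and the scene stay as the last step left them, time stands still between calls to the robot, and variables do not carry over. Pictures are saved under pics/ and viewed, at most 14 in all, crops included, and the job is handed in when it is done.

Besides the shell and the picture viewer there is one more tool, called after ">>>" as name([rows], argument=value, ...), one row to a line, values as JSON. send_rows: Moves the arm, as the interface text tells. Its arguments: {"type":"object","properties":{"increments":{"type":"array"},"grip":{"type":"number"},"grip_force":{"type":"number"}},"required":["increments"]}

```bash
mkdir -p pics; ls; python3 - <<'E'
from bench import r
import cv2,numpy as np
s=r.sense();print(s)
for n in("scene","side"):
    d=r.snapshot(n);cv2.imwrite(f"pics/{n}0.png",d["img"]);np.savez(f"{n}0.npz",**d)
    print(n,d["fx"],d["fy"],d["cx"],d["cy"],np.round(d["view"],3).tolist())
E
```

```text
pics
{'time': 0.0, 'joint_pos': array([ 6.91343390e+01,  7.51639858e+00,  8.53304364e+01, -1.30658055e-03,
        8.72594970e+01, -4.89534229e+00]), 'qd': array([ 0.12087952,  0.0038309 , -0.07671827, -0.06141139,  0.05589925,
        0.03220074]), 'joint_efforts': array([ 2.51971142e-03, -5.69433296e+01, -5.00535607e+01, -3.56984287e-05,
        1.55616965e-02, -9.84006732e-06]), 'tool_pos': array([164.87688511, 576.27053482, 198.2199243 ]), 'tcp_rot': array([-1.79893945e+02, -7.77372234e-03,  1.64029738e+02]), 'ft_force': array([-0.29372098, -0.41003073, -0.54568273]), 'wrist_torque': array([-0.0150284 , -0.01683307, -0.01573934]), 'grip_force': 0.0, 'finger_gap': 85.01790068241222}
scene 506.035438665938 506.035438665938 318.0718518433453 198.83173984413256 [[0.695, 0.718, 0.012, -398.479], [0.472, -0.444, -0.761, -239.902], [-0.542, 0.535, -0.648, 1314.874], [0.0, 0.0, 0.0, 1.0]]
side 368.71908016457036 368.71908016457036 325.64779592898617 201.56464313404734 [[-0.895, -0.446, 0.01, 521.867], [-0.242, 0.467, -0.851, 200.647], [0.374, -0.764, -0.526, 652.036], [0.0, 0.0, 0.0, 1.0]]
```

View pics/scene0.png

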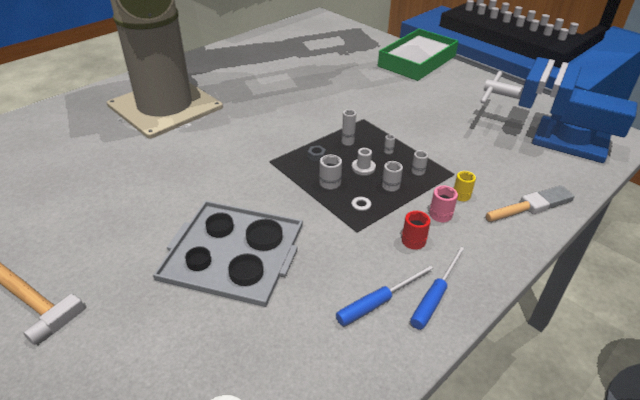

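View pics/side0.png

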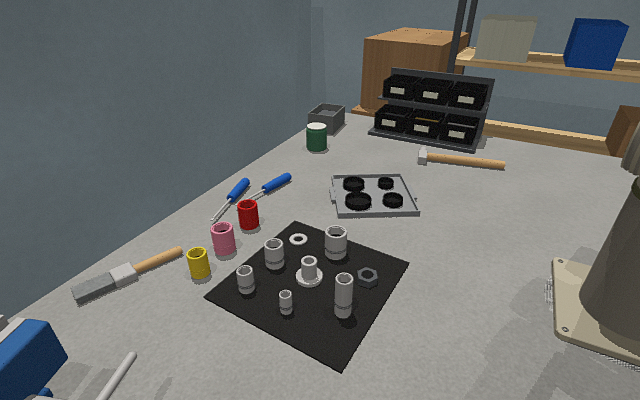

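The scene view shows the mat at about (360,170) with the sockets at (330,170), (392,176), (420,162) and (389,144). The deep socket is at (348,125), the bush at (364,160), and the caddy at (232,250). The side view shows the same layout. Next I'll get the metric positions by taking depth to world coordinates.

```bash
cat > h.py <<'E'
import numpy as np,cv2
def load(n): return dict(np.load(n))
def world(d):
    z=d["z_map"].astype(float);v,u=np.indices(z.shape)
    P=np.stack([(u-d["cx"])/d["fx"]*z,(v-d["cy"])/d["fy"]*z,z],-1)
    R,t=d["view"][:3,:3],d["view"][:3,3]
    W=(P-t)@R; W[z==0]=np.nan
    return W
def proj(d,p):
    q=d["view"][:3,:3]@np.array(p,float)+d["view"][:3,3]
    return q[0]/q[2]*d["fx"]+d["cx"],q[1]/q[2]*d["fy"]+d["cy"]
def ray(d,u,v,z):
    R,t=d["view"][:3,:3],d["view"][:3,3];c=-R.T@t
    k=R.T@np.array([(u-d["cx"])/d["fx"],(v-d["cy"])/d["fy"],1.]);return c+k*(z-c[2])/k[2]
E
python3 - <<'E'
from h import *
from scipy.optimize import least_squares
for n,boxm,boxc in(("scene",(270,120,455,225),(150,195,305,305)),("side",(205,220,410,375),(325,170,420,220))):
    d=load(n+"0.npz");W=world(d);z=W[...,2]
    print(n,"cam",-d["view"][:3,:3].T@d["view"][:3,3],"tcp px",proj(d,(165,577,199)), "nan%",np.isnan(z).mean())
    hsv=cv2.cvtColor(d["img"],cv2.COLOR_BGR2HSV);V=hsv[...,2];S=hsv[...,1]
    u0,v0,u1,v1=boxm
    m=np.zeros(z.shape,np.uint8);sub=(z>12)&(z<110)&(S<60);m[v0-15:v1,u0:u1]=sub[v0-15:v1,u0:u1]
    k,l,st,c=cv2.connectedComponentsWithStats(m)
    for i in range(1,k):
        if st[i,4]<40:continue
        w=W[l==i];zt=np.percentile(w[:,2],97);t=w[w[:,2]>zt-4]
        (cx,cy),rad=cv2.minEnclosingCircle(t[:,:2].astype(np.float32))
        print("obj",st[i].tolist(),"ztop %.1f c %.1f %.1f rad %.1f n%d"%(zt,cx,cy,rad,len(t)))
    u0,v0,u1,v1=boxc
    m=np.zeros(z.shape,np.uint8);m[v0:v1,u0:u1]=(V<45)[v0:v1,u0:u1]
    k,l,st,c=cv2.connectedComponentsWithStats(m)
    for i in range(1,k):
        if st[i,4]<60:continue
        cs,_=cv2.findContours((l==i).astype(np.uint8),0,1);p=cs[0][:,0]
        q=np.array([ray(d,a,b,18+4) for a,b in p])
        w=W[l==i];zt=np.nanpercentile(w[:,2],97);t=w[w[:,2]>zt-4]
        (cx,cy),rad=cv2.minEnclosingCircle(t[:,:2].astype(np.float32))
        print("cup",st[i].tolist(),"z %.1f..%.1f"%(np.nanpercentile(w[:,2],5),zt),"c %.1f %.1f rad %.1f"%(cx,cy,rad))
E
```

```text
scene cam [1102.59295435 -524.19529885  674.34355524] tcp px (np.float64(366.04522921851475), np.float64(-6.3276139659283785)) nan% 0.00399609375
obj [342, 109, 15, 35, 427] ztop 85.9 c 441.1 222.5 rad 16.7 n59
obj [385, 134, 11, 18, 156] ztop 46.0 c 532.4 264.0 rad 13.7 n37
obj [308, 145, 34, 43, 840] ztop 63.8 c 522.4 84.8 rad 25.1 n140
obj [352, 148, 24, 26, 400] ztop 50.2 c 535.8 173.7 rad 16.5 n78
obj [412, 150, 16, 24, 293] ztop 51.9 c 626.4 254.2 rad 16.5 n63
obj [383, 161, 20, 29, 473] ztop 58.0 c 617.2 169.7 rad 20.0 n99
obj [270, 213, 33, 12, 104] ztop 17.5 c 550.0 -65.5 rad 33.5 n76
obj [270, 219, 10, 6, 41] ztop 24.8 c 550.1 -92.6 rad 11.2 n23
cup [206, 214, 26, 12, 124] z 8.4..22.7 c 471.4 -167.5 rad 23.3
cup [207, 224, 26, 13, 138] z 8.4..21.5 c 486.0 -172.6 rad 23.2
cup [186, 248, 25, 23, 317] z 7.5..23.8 c 523.5 -246.5 rad 21.7
cup [229, 255, 32, 16, 136] z 8.5..22.5 c 593.8 -199.2 rad 25.9
cup [230, 275, 29, 11, 95] z 6.2..21.3 c 614.1 -213.3 rad 22.9
side cam [271.85191628 636.95302501 508.0773766 ] tcp px (np.float64(586.5827961713924), np.float64(772.7068362051766)) nan% 0.00407421875
obj [210, 205, 16, 16, 51] ztop 17.5 c 833.7 83.1 rad 32.1 n38
obj [337, 205, 73, 10, 135] ztop 15.8 c 505.0 -103.4 rad 89.2 n135
obj [324, 225, 23, 33, 641] ztop 62.9 c 520.3 82.4 rad 23.6 n139
obj [264, 238, 20, 30, 505] ztop 56.7 c 616.3 169.3 rad 19.6 n116
obj [296, 256, 26, 29, 479] ztop 49.1 c 533.8 173.3 rad 16.1 n103
obj [236, 265, 18, 27, 398] ztop 50.6 c 623.5 251.0 rad 15.6 n105
obj [357, 267, 21, 18, 288] ztop 22.3 c 431.4 127.7 rad 21.3 n234
obj [334, 272, 19, 44, 709] ztop 84.6 c 440.7 221.6 rad 15.0 n123
obj [279, 290, 13, 22, 258] ztop 44.7 c 531.6 262.9 rad 11.7 n66
cup [343, 176, 28, 35, 666] z 6.4..22.7 c 576.6 -159.6 rad 76.0
cup [378, 177, 16, 13, 161] z 6.4..22.5 c 520.6 -246.0 rad 22.6
cup [383, 192, 20, 16, 253] z 6.5..22.9 c 475.8 -168.0 rad 26.8
```

```bash
python3 - <<'E'
from h import *
from scipy.optimize import least_squares
G=[(522,-246,22),(474,-168,26),(600,-205,30),(553,-125,34)]
for n in("scene","side"):
    d=load(n+"0.npz");W=world(d).reshape(-1,3)
    w=W[(W[:,2]>19)&(W[:,2]<26)&(abs(W[:,0]-535)<110)&(abs(W[:,1]+190)<110)]
    for x,y,R in G:
        p=w[np.hypot(w[:,0]-x,w[:,1]-y)<R+12][:,:2]
        f=least_squares(lambda q:np.hypot(p[:,0]-q[0],p[:,1]-q[1])-q[2],(x,y,R),loss="soft_l1",f_scale=2)
        print(n,R,len(p),np.round(f.x,1))
    dl=W[(abs(W[:,0]-535)<120)&(abs(W[:,1]+190)<120)&(W[:,2]<19)]
    print(np.histogram(dl[:,2],bins=range(-3,19)))
E
```

```text
scene 22 159 [ 522.9 -245.1   20.4]
scene 26 164 [ 477.8 -167.3   24.4]
scene 30 222 [ 600.6 -200.    28.2]
scene 34 222 [ 555.5 -122.4   32.2]
(array([  14,  110,  408,  907, 1043,  771,  764, 1416, 1577, 1196,  764,
        512,  429,  245,  245,  266,  324,  372,  328,  217,  127]), array([-3, -2, -1,  0,  1,  2,  3,  4,  5,  6,  7,  8,  9, 10, 11, 12, 13,
       14, 15, 16, 17, 18]))
side 22 49 [ 520.3 -245.9   20.5]
side 26 70 [ 475.4 -168.7   24.3]
side 30 70 [ 598.3 -200.8   28.2]
side 34 99 [ 553.1 -123.5   32.2]
(array([  3,  55, 229, 393, 233, 135, 316, 563, 371, 183, 175, 151,  97,
        89, 123, 141, 148, 158, 103,  47,  58]), array([-3, -2, -1,  0,  1,  2,  3,  4,  5,  6,  7,  8,  9, 10, 11, 12, 13,
       14, 15, 16, 17, 18]))
```

>>> send_rows([
  [0,0,0,0,0,-0.14],
  [0,0,0,0,0,-0.139],
  [0,0,0,0,0,0],
], grip=-0.3, grip_force=40)

```text
time: 0.48
tool_pos: [165.0, 576.5, 198.7]
tcp_rot: [-179.9, -0.0, 180.0]
ft_force: [0.1, -0.2, -0.0]
finger_gap: 55.6
grip_force: 0.0
```

Each fitted cup radius matches its mid-wall size, and neighbouring cups are 90 mm apart as stated. Averaging the two cameras gives these centres:

| Size | Socket | Cup |
|---|---|---|
| 22 | (532, 263.5) | (521.6, -245.5) |
| 30 | (625, 252.6) | (476.6, -168) |
| 38 | (617, 169.5) | (599.5, -200.4) |
| 46 | (521.4, 83.6) | (554.3, -123) |

I'll start with socket 22.

>>> send_rows([
  [-36.7,-31.3,0,0,0,0],
  [-36.7,-31.3,0,0,0,0],
  [-36.7,-31.3,0,0,0,0],
  [-36.7,-31.3,0,0,0,0],
  [-36.7,-31.3,0,0,0,0],
])

```text
time: 1.1
tool_pos: [349.6, 419.2, 199.2]
tcp_rot: [-180.0, -0.0, 179.8]
ft_force: [0.3, 1.0, -0.6]
finger_gap: 55.3
grip_force: 0.0
```

>>> send_rows([
  [-36.7,-31.3,15,0,0,0],
  [-36.7,-31.3,15,0,0,0],
  [-36.7,-31.3,15,0,0,0],
  [-36.7,-31.3,15,0,0,0],
  [-36.7,-31.3,15,0,0,0],
])

```text
time: 1.72
tool_pos: [533.2, 262.7, 123.7]
tcp_rot: [180.0, -0.0, 179.8]
ft_force: [0.7, 0.4, -0.0]
finger_gap: 55.6
grip_force: 0.0
```

>>> send_rows([
  [0,0,0,0,0,0],
  [0,0,0,0,0,0],
  [0,0,0,0,0,0],
])

```text
time: 2.1
tool_pos: [531.7, 264.9, 124.8]
tcp_rot: [180.0, 0.0, -180.0]
ft_force: [-0.1, 0.1, 0.0]
finger_gap: 55.4
grip_force: 0.0
```

```bash
python3 - <<'E'
from bench import r
import cv2,numpy as np
d=r.snapshot("wrist");cv2.imwrite("pics/w1.png",d["img"]);np.savez("w1.npz",**d)
print(d["fx"],d["cx"],d["cy"],np.round(d["view"],3).tolist())
E
```

```text
309.70691628693146 322.2360623636487 198.2362090485859 [[-0.0, 1.0, 0.0, -264.412], [0.948, 0.0, 0.318, -521.642], [0.318, 0.0, -0.948, 142.11], [0.0, 0.0, 0.0, 1.0]]
```

View pics/w1.png

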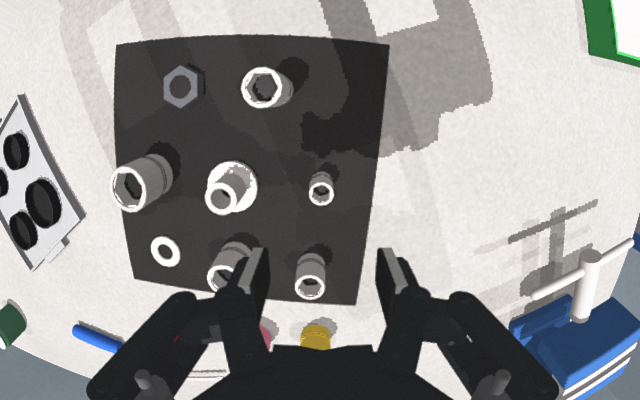

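The wrist view shows socket 22 at (321,188), the bush at (230,187), socket 46 at (130,188), socket 30 at (311,283), socket 38 at (225,275), and the deep socket at (262,88). I'll cast those mouth centres onto their known heights as a check.

```bash
cat >> h.py <<'E'
def fray(d,u,v,z):
    R,t=d["view"][:3,:3],d["view"][:3,3];c=-R.T@t
    a=np.array([(u-d["cx"]),(v-d["cy"])])/d["fx"];th=np.hypot(*a)
    k=R.T@np.r_[a/th*np.sin(th),np.cos(th)];return c+k*(z-c[2])/k[2]
E
python3 - <<'E'
from h import *
d=load("w1.npz");g=cv2.cvtColor(d["img"],cv2.COLOR_BGR2GRAY)
for n,u,v,h in((22,321,190,44),(46,129,189,62),(30,311,286,50),(38,228,275,56)):
    print(n,np.round(fray(d,u,v,h)[:2],1))
E
```

```text
22 [527.8 263.5]
46 [520.3  85.5]
30 [623.3 253.6]
38 [609.2 173.9]
```

>>> send_rows([
  [1,-1,30,0,0,0],
  [0,0,30,0,0,0],
  [0,0,25,0,0,0],
  [0,0,16,0,0,0],
  [0,0,0,0,0,0],
])

```text
time: 2.78
tool_pos: [530.0, 263.0, 22.3]
tcp_rot: [-180.0, -0.1, -180.0]
ft_force: [-0.6, 0.0, 0.3]
finger_gap: 55.5
grip_force: 0.0
```

>>> send_rows([
  [0,0,0,0,0,0],
  [0,0,0,0,0,0],
  [0,0,0,0,0,0],
  [0,0,0,0,0,0],
], grip=1)

```text
time: 3.28
tool_pos: [531.4, 263.0, 23.7]
tcp_rot: [180.0, 0.0, -180.0]
ft_force: [-0.6, -0.1, 0.6]
finger_gap: 0.2
grip_force: 0.0
```

The fingers shut on nothing, so I'll look.

```bash
python3 - <<'E'
from bench import r
import cv2,numpy as np
a=r.snapshot("wrist")["img"];b=r.snapshot("side");cv2.imwrite("pics/m1.png",np.vstack([a[100:400],cv2.resize(b["img"][180:330,180:440],(520,300)) if 0 else cv2.resize(b["img"][180:330,180:500],(640,300))]))
E
```

```text
(no output)
```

View pics/m1.png

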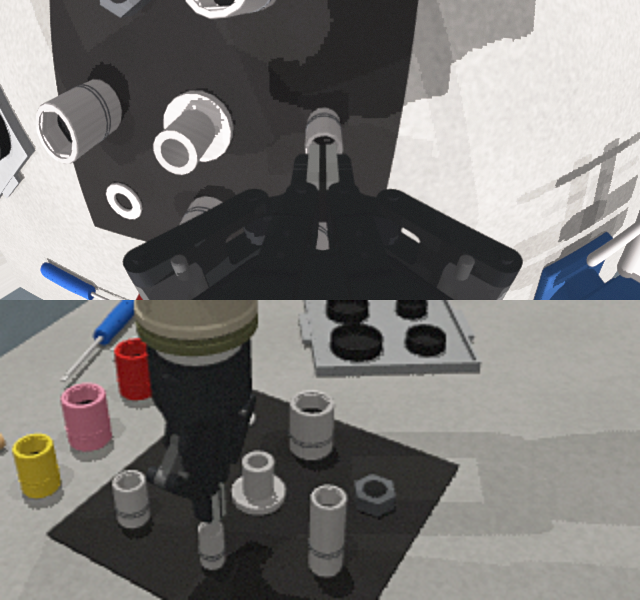

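The fingers stand on the +X side of socket 22, which is still upright and appears to be nearer the robot than the pads. I'll measure it against the fingers with the side and scene depth.

```bash
python3 - <<'E'
from h import *
from bench import r
print(r.sense()["tool_pos"])
for n in("side","scene"):
    d=r.snapshot(n);W=world(d).reshape(-1,3);g=cv2.cvtColor(d["img"],cv2.COLOR_BGR2GRAY).reshape(-1)
    near=(np.hypot(W[:,0]-530,W[:,1]-263)<35)&(W[:,2]>7)
    for nm,m in(("bright",near&(g>70)&(W[:,2]<50)),("dark",near&(g<45)&(W[:,2]<60)&(W[:,2]>15))):
        w=W[m];print(n,nm,len(w))
        if len(w):
            print(np.round(np.percentile(w,[2,25,50,75,98],axis=0),0).tolist())
E
```

```text
[531.23763606 262.9047966   23.41598631]
side bright 244
[[520.0, 254.0, 9.0], [523.0, 261.0, 23.0], [528.0, 268.0, 32.0], [534.0, 271.0, 39.0], [540.0, 273.0, 45.0]]
side dark 2
[[524.0, 271.0, 20.0], [525.0, 271.0, 21.0], [525.0, 271.0, 21.0], [526.0, 271.0, 21.0], [526.0, 271.0, 21.0]]
scene bright 170
[[524.0, 252.0, 8.0], [530.0, 256.0, 20.0], [536.0, 259.0, 31.0], [541.0, 265.0, 41.0], [544.0, 274.0, 46.0]]
scene dark 0
```

```bash
python3 - <<'E'
from h import *
from bench import r
ims=[]
for n in("side","scene"):
    d=r.snapshot(n);W=world(d).reshape(-1,3);g=cv2.cvtColor(d["img"],cv2.COLOR_BGR2GRAY).reshape(-1)
    m=(np.hypot(W[:,0]-530,W[:,1]-263)<30)&(W[:,2]>30)&(W[:,2]<75)
    w=W[m]
    for lo in range(30,75,5):
        q=w[(w[:,2]>=lo)&(w[:,2]<lo+5)]
        if len(q):print(n,lo,len(q),np.round(q.min(0)),np.round(q.max(0)),g[m][(w[:,2]>=lo)&(w[:,2]<lo+5)].mean())
    u,v=map(int,proj(d,(531,263,35)));c=d["img"][max(0,v-40):v+40,u-40:u+40];ims.append(cv2.resize(c,(390,390),interpolation=0))
cv2.imwrite("pics/c1.png",np.hstack(ims))
E
```

```text
side 30 45 [520. 253.  30.] [539. 273.  35.] 98.57777777777778
side 35 47 [520. 254.  35.] [539. 273.  40.] 98.85106382978724
side 40 52 [520. 253.  40.] [540. 273.  45.] 109.01923076923077
side 45 2 [537. 268.  45.] [539. 270.  46.] 176.5
side 55 7 [520. 258.  56.] [530. 268.  59.] 81.85714285714286
side 60 20 [520. 255.  60.] [538. 273.  65.] 65.15
side 65 38 [519. 249.  65.] [537. 276.  70.] 54.55263157894737
side 70 34 [519. 249.  70.] [537. 275.  75.] 46.35294117647059
scene 30 16 [525. 252.  30.] [544. 267.  34.] 112.25
scene 35 27 [523. 251.  35.] [544. 274.  40.] 113.29629629629629
scene 40 34 [523. 254.  40.] [543. 277.  45.] 114.88235294117646
scene 45 13 [523. 252.  45.] [543. 274.  47.] 106.46153846153847
scene 55 7 [523. 256.  57.] [541. 260.  59.] 78.42857142857143
scene 60 12 [531. 252.  60.] [544. 272.  65.] 92.58333333333333
scene 65 22 [526. 248.  65.] [545. 268.  70.] 69.5
scene 70 27 [525. 249.  70.] [545. 273.  75.] 71.22222222222223
```

View pics/c1.png

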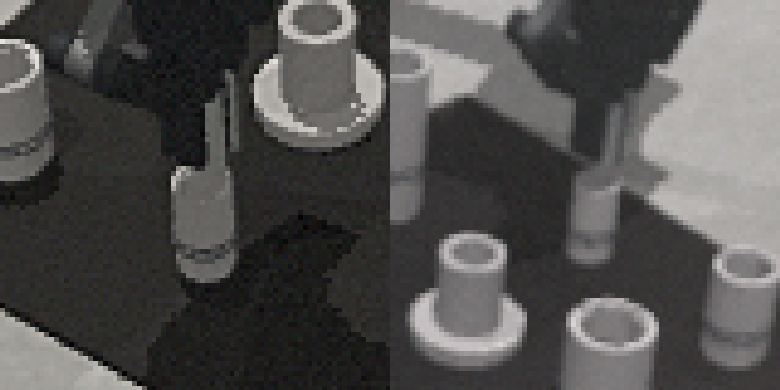

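The picture and the depth agree: the fingertips sit about 32 mm higher than the reported TCP height, at z≈56 when it reads 23. X and Y are right, and the socket hasn't moved. I'll open, go down 31 mm with an eye on the force, and grip again.

>>> send_rows([
  [0,0,0,0,0,0],
  [0,0,0,0,0,0],
  [0,0,10,0,0,0],
  [0,0,10,0,0,0],
  [0,0,0,0,0,0],
], grip=-0.3)

```text
time: 4.2
tool_pos: [529.7, 262.4, 1.4]
tcp_rot: [-179.9, -0.2, -180.0]
ft_force: [-0.3, -0.5, -1.1]
finger_gap: 55.5
grip_force: 0.0
```

>>> send_rows([
  [0,0,6,0,0,0],
  [0,0,5,0,0,0],
  [0,0,0,0,0,0],
])

```text
time: 4.58
tool_pos: [530.7, 262.7, -8.3]
tcp_rot: [-180.0, -0.1, -180.0]
ft_force: [0.2, -1.0, -0.1]
finger_gap: 55.8
grip_force: 0.0
```

>>> send_rows([
  [0,0,0,0,0,0],
  [0,0,0,0,0,0],
  [0,0,0,0,0,0],
  [0,0,0,0,0,0],
], grip=1)

```text
time: 5.08
tool_pos: [531.5, 263.0, -7.3]
tcp_rot: [180.0, 0.0, -180.0]
ft_force: [-0.5, -0.2, 2.3]
finger_gap: 20.7
grip_force: 39.1
```

```bash
python3 - <<'E'
from h import *
from bench import r
ims=[]
for n in("side","scene"):
    d=r.snapshot(n)
    u,v=map(int,proj(d,(531,263,35)));c=d["img"][max(0,v-40):v+40,u-40:u+40];ims.append(cv2.resize(c,(390,390),interpolation=0))
cv2.imwrite("pics/c2.png",np.hstack(ims))
E
```

```text
(no output)
```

View pics/c2.png

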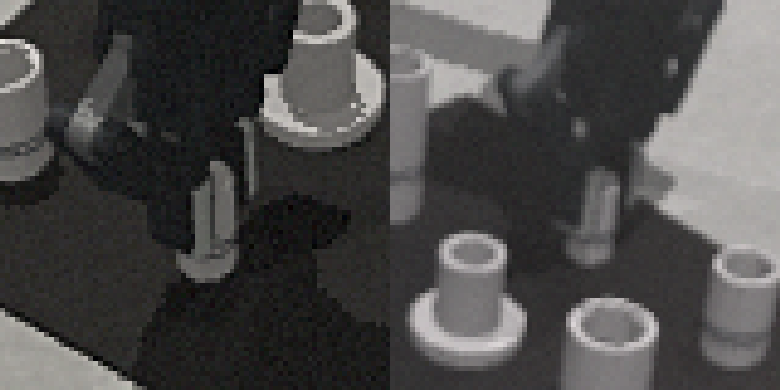

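Gripped: the gap is 20.7 mm at 39 N, and both crops show the pads around the socket. Next, lift and check how far it hangs below the tips.

>>> send_rows([
  [0,0,-25,0,0,0],
  [0,0,-35,0,0,0],
  [0,0,-35,0,0,0],
  [0,0,0,0,0,0],
  [0,0,0,0,0,0],
])

```text
time: 5.8
tool_pos: [530.7, 262.7, 86.5]
tcp_rot: [-180.0, -0.1, -180.0]
ft_force: [-0.6, -0.1, -1.3]
finger_gap: 20.1
grip_force: 39.2
```

```bash
cat >> h.py <<'E'
def hang(r,ns=("side","scene"),R=35):
    p=r.sense()["tool_pos"];print("tcp",np.round(p,1))
    for n in ns:
        d=r.snapshot(n);W=world(d).reshape(-1,3);g=cv2.cvtColor(d["img"],cv2.COLOR_BGR2GRAY).reshape(-1)
        a=(np.hypot(W[:,0]-p[0],W[:,1]-p[1])<R)&(W[:,2]<p[2]+60)&(W[:,2]>p[2]-45)
        for nm,m in(("bright",a&(g>80)),("dark",a&(g<62))):
            w=W[m]
            if len(w)>5:
                s=w[np.argsort(w[:,2])]
                print(n,nm,len(w),"zmin",np.round(s[[0,3,8 if len(s)>8 else -1],2],1),"zmax %.1f"%np.percentile(s[:,2],99),"xrange",np.round(np.percentile(w[:,0],[3,97])),"yr",np.round(np.percentile(w[:,1],[3,97])))
E
python3 - <<'E'
from h import *
from bench import r
hang(r)
E
```

```text
tcp [530.7 262.7  86.5]
side bright 211 zmin [ 98.2 100.3 100.7] zmax 145.6 xrange [519. 535.] yr [245. 278.]
side dark 179 zmin [110.2 110.7 112.5] zmax 146.1 xrange [519. 536.] yr [249. 286.]
scene bright 169 zmin [ 99.   99.7 101. ] zmax 145.4 xrange [527. 543.] yr [246. 279.]
scene dark 86 zmin [122.6 125.6 128.1] zmax 146.4 xrange [525. 540.] yr [239. 276.]
```

>>> send_rows([
  [1,-51,0,0,0,0],
  [1,-51,0,0,0,0],
  [1,-51,0,0,0,0],
  [1,-51,0,0,0,0],
  [1,-51,0,0,0,0],
])

```text
time: 6.52
tool_pos: [524.9, 6.4, 85.8]
tcp_rot: [180.0, -0.1, -180.0]
ft_force: [0.9, 0.3, -0.2]
finger_gap: 20.6
grip_force: 39.3
```

>>> send_rows([
  [1,-51,0,0,0,0],
  [1,-51,0,0,0,0],
  [1,-51,0,0,0,0],
  [1,-51,0,0,0,0],
  [1,-51,0,0,0,0],
])

```text
time: 7.15
tool_pos: [520.1, -248.2, 85.7]
tcp_rot: [179.9, -0.1, -180.0]
ft_force: [0.9, -0.1, 0.2]
finger_gap: 20.8
grip_force: 39.3
```

>>> send_rows([
  [0,0,10,0,0,0],
  [0,0,10,0,0,0],
  [0,0,0,0,0,0],
  [0,0,0,0,0,0],
])

```text
time: 7.65
tool_pos: [521.3, -245.8, 67.1]
tcp_rot: [180.0, -0.0, -179.9]
ft_force: [0.7, -0.4, -0.1]
finger_gap: 20.3
grip_force: 39.4
```

```bash
python3 - <<'E'
from h import *
from bench import r
hang(r)
E
```

```text
tcp [ 521.3 -245.8   67.1]
side bright 74 zmin [24.  81.2 82.5] zmax 125.6 xrange [510. 531.] yr [-257. -229.]
side dark 75 zmin [22.1 22.3 22.6] zmax 125.5 xrange [510. 536.] yr [-264. -221.]
scene bright 341 zmin [22.1 22.7 24. ] zmax 124.8 xrange [513. 534.] yr [-262. -228.]
scene dark 171 zmin [22.1 22.2 22.6] zmax 126.4 xrange [505. 542.] yr [-269. -224.]
```

Over cup 22 at (521,-246). Now descend 69 mm to a reading of -2 and release.

>>> send_rows([
  [0,0,25,0,0,0],
  [0,0,22,0,0,0],
  [0,0,12,0,0,0],
  [0,0,10,0,0,0],
  [0,0,0,0,0,0],
])

```text
time: 8.38
tool_pos: [521.0, -246.9, -2.1]
tcp_rot: [180.0, -0.0, -180.0]
ft_force: [-0.3, -0.7, -1.0]
finger_gap: 20.7
grip_force: 39.4
```

>>> send_rows([
  [0,0,0,0,0,0],
  [0,0,0,0,0,0],
])

```text
time: 8.62
tool_pos: [521.9, -247.5, -0.8]
tcp_rot: [-180.0, 0.1, -180.0]
ft_force: [0.3, 0.0, -1.0]
finger_gap: 20.7
grip_force: 39.4
```

>>> send_rows([
  [0,0,0,0,0,0],
  [0,0,0,0,0,0],
  [0,0,0,0,0,0],
], grip=0.1)

```text
time: 9.0
tool_pos: [521.3, -247.1, -1.6]
tcp_rot: [-180.0, 0.0, -180.0]
ft_force: [0.1, 0.3, 0.3]
finger_gap: 38.6
grip_force: 0.0
```

>>> send_rows([
  [0,0,-25,0,0,0],
  [0,0,-25,0,0,0],
  [0,0,-30,0,0,0],
  [0,0,-30,0,0,0],
])

```text
time: 9.5
tool_pos: [521.1, -247.0, 109.2]
tcp_rot: [180.0, -0.0, -180.0]
ft_force: [0.6, 0.8, 0.6]
finger_gap: 38.5
grip_force: 0.0
```

>>> send_rows([
  [0,55,0,0,0,0],
  [0,55,0,0,0,0],
  [0,55,0,0,0,0],
  [0,55,0,0,0,0],
  [0,55,0,0,0,0],
], grip=-0.5, grip_force=60)

```text
time: 10.12
tool_pos: [521.1, 29.6, 108.5]
tcp_rot: [180.0, 0.0, -180.0]
ft_force: [0.7, 0.0, 0.1]
finger_gap: 64.0
grip_force: 0.0
```

>>> send_rows([
  [0,55,0,0,0,0],
  [0,0,0,0,0,0],
  [0,0,0,0,0,0],
  [0,0,0,0,0,0],
])

```text
time: 10.62
tool_pos: [521.3, 81.6, 108.2]
tcp_rot: [-180.0, -0.0, 179.9]
ft_force: [-0.1, -0.2, 0.4]
finger_gap: 64.0
grip_force: 0.0
```

```bash
python3 - <<'E'
from h import *
from bench import r
d=r.snapshot("scene");W=world(d).reshape(-1,3)
w=W[(W[:,2]>30)&(W[:,2]<60)&(np.hypot(W[:,0]-521.6,W[:,1]+245.5)<40)]
print("22 in cup: ztop",np.percentile(w[:,2],97),(np.percentile(w,3,axis=0)+np.percentile(w,97,axis=0))/2)
ims=[]
u,v=map(int,proj(d,(522,-246,20)));ims.append(cv2.resize(d["img"][v-45:v+45,u-45:u+45],(390,390)))
ims.append(cv2.resize(r.snapshot("wrist")["img"][:,125:525],(390,390)))
cv2.imwrite("pics/c3.png",np.hstack(ims))
E
```

```text
22 in cup: ztop 48.91551514674934 [ 523.48874037 -246.19781097   40.1398616 ]
```

View pics/c3.png

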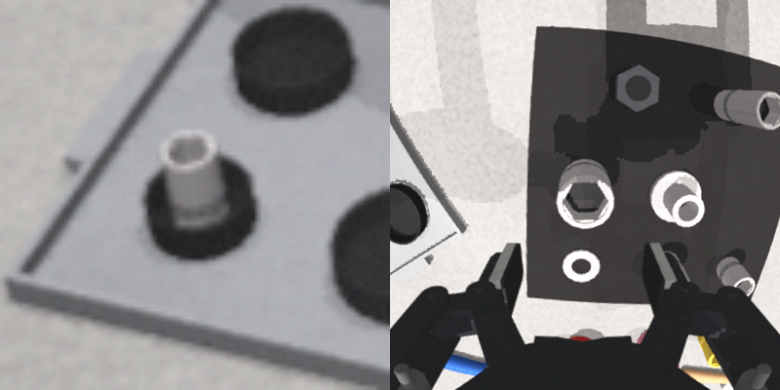

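Socket 22 stands upright in its cup (left crop, top at z 48). Socket 46 is centred between the open fingers (right crop, about (584,200)). Next, descend and grip.

>>> send_rows([
  [0,2,35,0,0,0],
  [0,0,35,0,0,0],
  [0,0,28,0,0,0],
  [0,0,15,0,0,0],
  [0,0,0,0,0,0],
])

```text
time: 11.35
tool_pos: [520.3, 84.3, -5.6]
tcp_rot: [-180.0, -0.1, 180.0]
ft_force: [-0.8, 0.4, 1.3]
finger_gap: 63.6
grip_force: 0.0
```

>>> send_rows([
  [0,0,0,0,0,0],
  [0,0,0,0,0,0],
  [0,0,0,0,0,0],
  [0,0,0,0,0,0],
], grip=1)

```text
time: 11.85
tool_pos: [522.8, 84.9, -3.0]
tcp_rot: [-180.0, 0.2, -180.0]
ft_force: [-0.8, -1.8, 7.4]
finger_gap: 44.7
grip_force: 61.7
```

>>> send_rows([
  [0,0,-25,0,0,0],
  [0,0,-35,0,0,0],
  [0,0,-35,0,0,0],
  [0,0,0,0,0,0],
  [0,0,0,0,0,0],
])

```text
time: 12.48
tool_pos: [520.3, 84.9, 89.0]
tcp_rot: [-180.0, -0.1, -180.0]
ft_force: [-1.2, 0.2, -3.9]
finger_gap: 45.0
grip_force: 61.9
```

```bash
python3 - <<'E'
from h import *
from bench import r
hang(r)
E
```

```text
tcp [520.3  84.9  89. ]
side bright 391 zmin [96.3 97.7 98.8] zmax 148.2 xrange [496. 530.] yr [ 66. 113.]
side dark 79 zmin [113.7 114.6 115.9] zmax 148.5 xrange [497. 525.] yr [ 71. 119.]
scene bright 492 zmin [97.2 98.  99. ] zmax 148.5 xrange [507. 543.] yr [ 58. 104.]
scene dark 36 zmin [131.1 131.9 136.6] zmax 148.6 xrange [515. 531.] yr [ 50. 108.]
```

>>> send_rows([
  [-6.6,-41.5,0,0,0,0],
  [-6.6,-41.5,0,0,0,0],
  [-6.6,-41.5,0,0,0,0],
  [-6.6,-41.5,0,0,0,0],
  [-6.6,-41.5,0,0,0,0],
])

```text
time: 13.2
tool_pos: [553.2, -123.5, 88.3]
tcp_rot: [179.9, -0.2, -180.0]
ft_force: [0.1, 0.6, -3.0]
finger_gap: 44.8
grip_force: 62.3
```

>>> send_rows([
  [0,0,20,0,0,0],
  [0,0,20,0,0,0],
  [0,0,10,0,0,0],
  [0,0,0,0,0,0],
  [0,0,0,0,0,0],
])

```text
time: 13.82
tool_pos: [554.7, -122.1, 40.9]
tcp_rot: [-180.0, 0.0, -179.9]
ft_force: [1.2, -0.1, -2.4]
finger_gap: 45.0
grip_force: 62.6
```

>>> send_rows([
  [0,-1,16,0,0,0],
  [0,0,14,0,0,0],
  [0,0,8,0,0,0],
  [0,0,2,0,0,0],
  [0,0,0,0,0,0],
])

```text
time: 14.45
tool_pos: [554.0, -123.5, 0.1]
tcp_rot: [180.0, -0.0, -180.0]
ft_force: [-2.1, 0.7, -1.3]
finger_gap: 44.8
grip_force: 62.7
```

>>> send_rows([
  [0,0,0,0,0,0],
  [0,0,0,0,0,0],
  [0,0,0,0,0,0],
], grip=-0.4)

```text
time: 14.82
tool_pos: [554.5, -123.7, 0.5]
tcp_rot: [-180.0, 0.0, -180.0]
ft_force: [-1.4, -1.1, -0.8]
finger_gap: 59.8
grip_force: 0.0
```

>>> send_rows([
  [0,0,-25,0,0,0],
  [0,0,-25,0,0,0],
  [0,0,-30,0,0,0],
  [0,0,-28,0,0,0],
  [0,0,0,0,0,0],
])

```text
time: 15.45
tool_pos: [556.5, -124.3, 111.4]
tcp_rot: [-179.9, 0.3, -180.0]
ft_force: [-0.3, -0.9, 0.8]
finger_gap: 59.5
grip_force: 0.0
```

>>> send_rows([
  [-10.2,49,0,0,0,0],
  [-10.2,49,0,0,0,0],
  [-10.2,49,0,0,0,0],
  [-10.2,49,0,0,0,0],
  [-10.2,49,0,0,0,0],
])

```text
time: 16.08
tool_pos: [604.6, 122.9, 106.7]
tcp_rot: [-180.0, -0.1, -180.0]
ft_force: [-0.2, -0.7, 0.0]
finger_gap: 60.1
grip_force: 0.0
```

>>> send_rows([
  [-10.2,49,0,0,0,0],
  [0,0,0,0,0,0],
  [0,0,0,0,0,0],
  [0,0,0,0,0,0],
])

```text
time: 16.58
tool_pos: [615.0, 169.1, 107.6]
tcp_rot: [-180.0, -0.1, 179.9]
ft_force: [-0.8, -0.3, 0.6]
finger_gap: 59.7
grip_force: 0.0
```

```bash
python3 - <<'E'
from h import *
from bench import r
d=r.snapshot("scene");W=world(d).reshape(-1,3)
w=W[(W[:,2]>30)&(W[:,2]<80)&(np.hypot(W[:,0]-554,W[:,1]+123)<40)]
print("46 in cup: ztop",np.percentile(w[:,2],97),(np.percentile(w,3,axis=0)+np.percentile(w,97,axis=0))/2)
ims=[]
u,v=map(int,proj(d,(554,-123,20)));ims.append(cv2.resize(d["img"][v-45:v+45,u-45:u+45],(390,390)))
ims.append(cv2.resize(r.snapshot("wrist")["img"][:,125:525],(390,390)))
cv2.imwrite("pics/c4.png",np.hstack(ims))
E
```

```text
46 in cup: ztop 67.17073415673745 [ 555.93568366 -124.92517596   49.78832076]
```

View pics/c4.png

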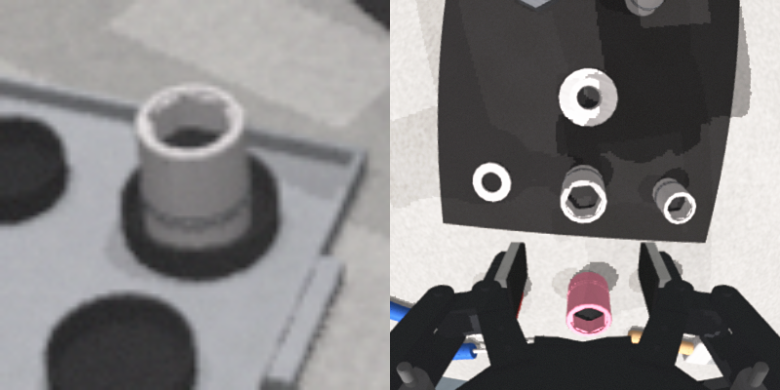

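Socket 46 sits upright in its cup (top about 66). Socket 38 is centred between the fingers (right crop, (584,200)), and the red and pink decoys are clear of them. Next, grip.

>>> send_rows([
  [-1,1,35,0,0,0],
  [0,0,35,0,0,0],
  [0,0,28,0,0,0],
  [0,0,15,0,0,0],
  [0,0,0,0,0,0],
])

```text
time: 17.3
tool_pos: [615.5, 170.8, -5.7]
tcp_rot: [-180.0, -0.1, 180.0]
ft_force: [-0.1, -0.7, -0.1]
finger_gap: 60.0
grip_force: 0.0
```

>>> send_rows([
  [0,0,0,0,0,0],
  [0,0,0,0,0,0],
  [0,0,0,0,0,0],
  [0,0,0,0,0,0],
], grip=1)

```text
time: 17.8
tool_pos: [618.1, 171.6, -2.5]
tcp_rot: [180.0, 0.2, -180.0]
ft_force: [-0.2, -1.3, 6.1]
finger_gap: 36.6
grip_force: 60.6
```

>>> send_rows([
  [0,0,-25,0,0,0],
  [0,0,-35,0,0,0],
  [0,0,-35,0,0,0],
  [0,0,0,0,0,0],
  [0,0,0,0,0,0],
])

```text
time: 18.42
tool_pos: [615.7, 171.4, 89.1]
tcp_rot: [-180.0, -0.1, -180.0]
ft_force: [-0.9, -0.8, -2.2]
finger_gap: 36.4
grip_force: 60.4
```

```bash
python3 - <<'E'
from h import *
from bench import r
hang(r)
E
```

```text
tcp [615.7 171.4  89.1]
side bright 453 zmin [95.2 97.2 97.8] zmax 148.6 xrange [595. 624.] yr [148. 194.]
side dark 116 zmin [111.1 112.3 113.2] zmax 149.1 xrange [596. 622.] yr [151. 202.]
scene bright 406 zmin [95.2 96.9 97.7] zmax 148.5 xrange [607. 634.] yr [148. 193.]
scene dark 70 zmin [124.9 130.4 133.1] zmax 149.0 xrange [609. 626.] yr [139. 191.]
```

>>> send_rows([
  [2.4,-53,0,0,0,0],
  [2.4,-53,0,0,0,0],
  [2.4,-53,0,0,0,0],
  [2.4,-53,0,0,0,0],
  [2.4,-53,0,0,0,0],
])

```text
time: 19.15
tool_pos: [603.0, -94.9, 88.4]
tcp_rot: [180.0, -0.2, -180.0]
ft_force: [1.0, 0.0, -2.3]
finger_gap: 36.5
grip_force: 60.7
```

>>> send_rows([
  [2.4,-53,0,0,0,0],
  [2.4,-53,0,0,0,0],
  [0,0,20,0,0,0],
  [0,0,20,0,0,0],
  [0,0,10,0,0,0],
])

```text
time: 19.77
tool_pos: [597.7, -197.5, 36.8]
tcp_rot: [179.9, -0.3, -179.9]
ft_force: [-0.1, 0.4, -2.2]
finger_gap: 36.1
grip_force: 60.9
```

>>> send_rows([
  [0,0,0,0,0,0],
  [0,0,0,0,0,0],
])

```text
time: 20.02
tool_pos: [600.3, -199.0, 40.9]
tcp_rot: [-180.0, 0.0, -179.9]
ft_force: [0.6, 0.8, -2.0]
finger_gap: 36.6
grip_force: 60.9
```

>>> send_rows([
  [0,-1,16,0,0,0],
  [0,0,14,0,0,0],
  [0,0,8,0,0,0],
  [0,0,2,0,0,0],
  [0,0,0,0,0,0],
])

```text
time: 20.65
tool_pos: [599.4, -200.4, 0.5]
tcp_rot: [180.0, -0.0, -180.0]
ft_force: [-5.3, 2.3, 5.3]
finger_gap: 36.5
grip_force: 61.3
```

>>> send_rows([
  [0,0,0,0,0,0],
  [0,0,0,0,0,0],
  [0,0,0,0,0,0],
], grip=-0.2)

```text
time: 21.02
tool_pos: [599.8, -200.7, 0.3]
tcp_rot: [-180.0, 0.0, -180.0]
ft_force: [-0.2, 0.3, 0.0]
finger_gap: 51.3
grip_force: 0.0
```

>>> send_rows([
  [0,0,-25,0,0,0],
  [0,0,-25,0,0,0],
  [0,0,-30,0,0,0],
  [0,0,-28,0,0,0],
  [0,0,0,0,0,0],
])

```text
time: 21.65
tool_pos: [601.8, -201.5, 111.6]
tcp_rot: [-179.9, 0.3, -180.0]
ft_force: [0.4, 0.4, -0.0]
finger_gap: 51.2
grip_force: 0.0
```

>>> send_rows([
  [-2.7,50.4,0,0,0,0],
  [-2.7,50.4,0,0,0,0],
  [-2.7,50.4,0,0,0,0],
  [-2.7,50.4,0,0,0,0],
  [-2.7,50.4,0,0,0,0],
], grip_force=50)

```text
time: 22.28
tool_pos: [612.2, 53.0, 106.7]
tcp_rot: [-180.0, -0.1, -180.0]
ft_force: [0.8, -0.0, 0.2]
finger_gap: 51.1
grip_force: 0.0
```

>>> send_rows([
  [-2.7,50.4,0,0,0,0],
  [-2.7,50.4,0,0,0,0],
  [-2.7,50.4,0,0,0,0],
  [-2.7,50.4,0,0,0,0],
  [0,0,0,0,0,0],
])

```text
time: 22.9
tool_pos: [622.5, 256.7, 106.3]
tcp_rot: [180.0, -0.1, -179.7]
ft_force: [-0.1, -1.1, -0.9]
finger_gap: 51.6
grip_force: 0.0
```

>>> send_rows([
  [0,0,0,0,0,0],
  [0,0,0,0,0,0],
])

```text
time: 23.15
tool_pos: [623.7, 251.6, 107.6]
tcp_rot: [-180.0, -0.1, 179.9]
ft_force: [-0.6, -0.1, 0.1]
finger_gap: 51.3
grip_force: 0.0
```

```bash
python3 - <<'E'
from h import *
from bench import r
d=r.snapshot("scene");W=world(d).reshape(-1,3)
w=W[(W[:,2]>30)&(W[:,2]<80)&(np.hypot(W[:,0]-600,W[:,1]+200)<40)]
print("38 in cup: ztop",np.percentile(w[:,2],97),(np.percentile(w,3,axis=0)+np.percentile(w,97,axis=0))/2)
ims=[]
u,v=map(int,proj(d,(560,-185,20)));ims.append(cv2.resize(d["img"][v-75:v+75,u-75:u+75],(390,390)))
ims.append(cv2.resize(r.snapshot("wrist")["img"][:,125:525],(390,390)))
cv2.imwrite("pics/c5.png",np.hstack(ims))
E
```

```text
38 in cup: ztop 61.03281932999303 [ 600.81568201 -201.17847474   46.45752135]
```

View pics/c5.png

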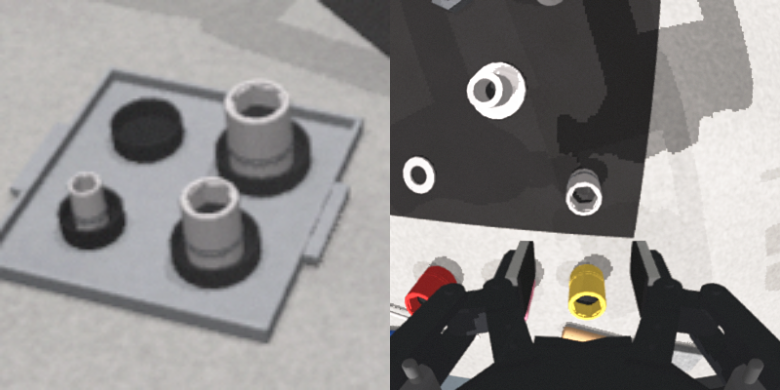

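Three sockets stand upright in their cups (left crop, top of socket 38 at about 60). Socket 30 is centred between the fingers (right crop, (584,197)), and the pink and yellow decoys lie clear beyond it. Next, grip.

>>> send_rows([
  [0,1,35,0,0,0],
  [0,0,35,0,0,0],
  [0,0,28,0,0,0],
  [0,0,15,0,0,0],
  [0,0,0,0,0,0],
])

```text
time: 23.88
tool_pos: [623.1, 253.2, -5.8]
tcp_rot: [-180.0, -0.1, 180.0]
ft_force: [0.4, -0.1, -0.2]
finger_gap: 51.6
grip_force: 0.0
```

>>> send_rows([
  [0,0,0,0,0,0],
  [0,0,0,0,0,0],
  [0,0,0,0,0,0],
  [0,0,0,0,0,0],
], grip=1)

```text
time: 24.38
tool_pos: [625.4, 254.4, -2.6]
tcp_rot: [180.0, 0.2, -180.0]
ft_force: [-0.5, -1.2, 6.8]
finger_gap: 28.6
grip_force: 49.6
```

>>> send_rows([
  [0,0,-25,0,0,0],
  [0,0,-35,0,0,0],
  [0,0,-35,0,0,0],
  [0,0,0,0,0,0],
  [0,0,0,0,0,0],
])

```text
time: 25.0
tool_pos: [623.4, 254.0, 89.5]
tcp_rot: [-180.0, -0.0, -180.0]
ft_force: [0.6, -0.7, -2.5]
finger_gap: 28.2
grip_force: 49.5
```

```bash
python3 - <<'E'
from h import *
from bench import r
hang(r)
E
```

```text
tcp [623.4 254.   89.5]
side bright 370 zmin [95.3 97.  98.2] zmax 148.3 xrange [608. 630.] yr [234. 273.]
side dark 178 zmin [109.4 110.5 111.7] zmax 149.3 xrange [610. 631.] yr [226. 280.]
scene bright 274 zmin [96.2 97.6 98.6] zmax 148.3 xrange [618. 639.] yr [234. 273.]
scene dark 84 zmin [127.9 130.2 133.5] zmax 149.2 xrange [617. 633.] yr [226. 270.]
```

>>> send_rows([
  [16.4,-46.9,0,0,0,0],
  [16.4,-46.9,0,0,0,0],
  [16.4,-46.9,0,0,0,0],
  [16.4,-46.9,0,0,0,0],
  [16.4,-46.9,0,0,0,0],
])

```text
time: 25.72
tool_pos: [540.1, 18.2, 88.7]
tcp_rot: [180.0, -0.1, -180.0]
ft_force: [0.5, -0.1, -1.1]
finger_gap: 28.3
grip_force: 49.7
```

>>> send_rows([
  [16.4,-46.9,0,0,0,0],
  [16.4,-46.9,0,0,0,0],
  [16.4,-46.9,0,0,0,0],
  [16.4,-46.9,0,0,0,0],
  [0,0,0,0,0,0],
])

```text
time: 26.35
tool_pos: [474.3, -170.6, 88.9]
tcp_rot: [180.0, -0.1, 179.8]
ft_force: [0.6, 0.0, -1.8]
finger_gap: 28.7
grip_force: 49.7
```

>>> send_rows([
  [0,0,20,0,0,0],
  [0,0,20,0,0,0],
  [0,0,10,0,0,0],
  [0,0,0,0,0,0],
  [0,0,0,0,0,0],
])

```text
time: 26.98
tool_pos: [476.9, -168.0, 40.9]
tcp_rot: [-180.0, 0.0, -180.0]
ft_force: [0.4, -0.8, -0.6]
finger_gap: 28.1
grip_force: 49.8
```

>>> send_rows([
  [0,0,16,0,0,0],
  [0,0,14,0,0,0],
  [0,0,8,0,0,0],
  [0,0,2,0,0,0],
  [0,0,0,0,0,0],
])

```text
time: 27.6
tool_pos: [476.0, -167.9, 0.4]
tcp_rot: [180.0, -0.1, -180.0]
ft_force: [-4.3, 1.4, 6.9]
finger_gap: 28.1
grip_force: 50.4
```

>>> send_rows([
  [0,0,0,0,0,0],
  [0,0,0,0,0,0],
  [0,0,0,0,0,0],
], grip=-0.1)

```text
time: 27.98
tool_pos: [476.4, -168.1, 0.2]
tcp_rot: [-180.0, -0.0, -180.0]
ft_force: [-0.7, -0.6, -0.5]
finger_gap: 47.2
grip_force: 0.0
```

>>> send_rows([
  [0,0,-25,0,0,0],
  [0,0,-25,0,0,0],
  [0,0,-30,0,0,0],
  [0,0,-30,0,0,0],
  [0,0,-30,0,0,0],
])

```text
time: 28.6
tool_pos: [476.3, -168.1, 141.2]
tcp_rot: [-180.0, 0.0, -180.0]
ft_force: [0.3, -0.3, -0.1]
finger_gap: 47.2
grip_force: 0.0
```

>>> send_rows([
  [0,50,-10,0,0,0],
  [0,50,-10,0,0,0],
  [0,50,0,0,0,0],
  [0,0,0,0,0,0],
  [0,0,0,0,0,0],
])

```text
time: 29.22
tool_pos: [476.3, -18.3, 160.2]
tcp_rot: [-180.0, -0.0, -179.9]
ft_force: [-0.5, 0.1, -0.1]
finger_gap: 47.1
grip_force: 0.0
```

```bash
python3 - <<'E'
from h import *
from bench import r
d=r.snapshot("scene");W=world(d).reshape(-1,3)
for n,x,y,h in((22,521.6,-245.5,40),(30,476.6,-168,46),(38,599.5,-200.4,52),(46,554.3,-123,58),("deep",441,222,0),("bush",535,173.5,0)):
    w=W[(W[:,2]>28)&(W[:,2]<100)&(np.hypot(W[:,0]-x,W[:,1]-y)<38)]
    zt=np.percentile(w[:,2],97);t=w[w[:,2]>zt-4]
    print(n,"ztop %.1f want %s"%(zt,h+7),np.round(cv2.minEnclosingCircle(t[:,:2].astype(np.float32))[0],1))
cv2.imwrite("pics/c6.png",cv2.resize(d["img"][100:320,140:470],(780,520)))
E
```

```text
22 ztop 48.8 want 47 [ 523.7 -244.4]
30 ztop 55.2 want 53 [ 477.  -168.1]
38 ztop 61.2 want 59 [ 599.6 -200.6]
46 ztop 67.1 want 65 [ 555.4 -122.8]
deep ztop 85.6 want 7 [440.9 224. ]
bush ztop 50.7 want 7 [537.1 173.9]
```

View pics/c6.png

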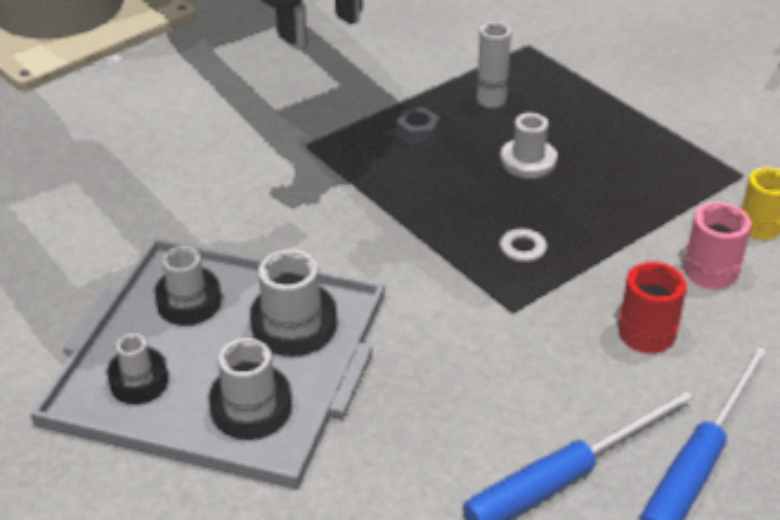

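All four sockets stand upright in their own cups (crop pixels (185,275), (290,295), (135,360) and (247,385)). The deep socket and the bush are unmoved, and the arm is clear.

```bash
python3 -c "
from bench import r
print(r.hand_in())"
```

```text
the job is handed in; nothing more can be done
None
```

I handed the job in at about 29 s: the last camera check showed all four sockets upright in their own cups and the deep socket and bush unmoved, but hand-in returned no verdict; the first grasp closed on air because the fingertips sit about 32 mm above the reported TCP, and I corrected for that.

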